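Open a child-resistant specimen jar and put the tissue cassette in

ROBOT

A 7-joint arm with a two-finger parallel gripper is mounted at the origin on a cart in front of the work surface, level with it; the furniture and walls round the work are solid. World frame = base frame: x ahead of the robot, y to its left, z up, the work surface at z = 0. Lengths are in m, angles in rad, forces in N, time in s.
With the tool pointing down it reaches from about 0.425 to 0.875 m from the base axis. Payload 4.7 kg.
Tool frame: the origin (TCP) lies between the finger pads; the fingertips stand 14 mm ahead of it and the grasp point (between the pads) lies 5 mm behind it; z points along the fingers, y is the line along which they close (so a half turn about z gives the same grasp; the last joint's range is limited). The gripper opens to 87 mm and grips with 3 to 60 N. Pads are 19 mm wide; open, the fingers measure 117 mm over their backs; the gripper's body (75 mm by 190 mm) begins 51 mm behind the grasp point.
Start: joints at [1.315, 0.321, -0.07, 1.45, 0.023, 1.371, -0.057], TCP at [0.173, -0.627, 0.198] pointing down, gripper open.
Joint ranges: [-2.86, 2.86], [-0.3, 2.09], [-1.38, 1.24], [0.06, 2.45], [-1.56, 4.7], [0.09, 2.05], [-2.69, 2.69]. Speed limits (rad/s): [2.57, 2.57, 3.14, 3.14, 3.14, 3.14, 3.14].

INTERFACE

Orientations are given as a rotation vector (axis times angle).
In Python, from bench import ctrl gives the robot as it stands.
- The arm moves only by the shell command python3 -m inch 'ROWS' [OPENING] [FORCE]. ROWS is JSON, a list of rows, each a list of 6 numbers: the shift along the world's x, y, z in mm, then the turn, a rotation vector about the world's x, y, z in degrees. In form: [[tx, ty, tz, rx, ry, rz], ...]. A call has 1 to 20 rows; each row is the pose to reach, as a shift and turn from the pose commanded when the call began; what a row does not reach only later rows make up. A row lasts 1/8 s, in which the tool goes at most 62.5 mm and 10.7 degrees, less where a joint would pass 70% of its speed; a pose out of reach is approached as far as the arm can. A call with a gripper value outside its range is refused whole. OPENING is the finger opening in mm, from 0 to 87, set as the call begins (- or left out, the last holds). The fingers move at their own pace and stop on an object; FORCE is the grip in N (left out, the last holds). Time passes only in rows, so rows that repeat a pose let the fingers close. It gives the time, the measured TCP pose, the force, the opening and the grip force at its end, in the units of the state.
- ctrl.get_state(): the state, without advancing time (a new reading comes with each control period).
- ctrl.get_image(name): name is "scene" or "top" or "wrist"; returns (picture, depth): 420x560x3 uint8, red, green, blue; 420x560 float32, m along the optical axis (not along the pixel's ray), 0 where there is no reading.
- ctrl.camera_params(name): a dict with "mtx" (3x3 intrinsics, pixels), "T" (4x4, takes a point from camera to world coordinates). Camera axes: x right, y down, z forward; pixel columns grow to the right and rows downward; lengths in m; the calibration is good to about 2 mm. A picture is of the moment at which its call begins: read the wrist's pose just before it. camera_params takes no time and is no camera call; for the wrist camera it gives the pose at the moment of the call.
- ctrl.close_job(): hands the job in; it is judged then, once.
The state is a dict: "time": time; "joint_positions": joint angles; "qd": joint speeds; "joint_torque": joint torques, N m; "position": TCP position; "tool_rot": TCP orientation; "ft_force": force on the tool from outside, world axes, zero at the start; "torque": the same for the moment, N m; "grip_width": opening from 0.0 (shut) to 1.0 (fully open); "grip_force": force on a finger pad.
Only numpy, scipy, OpenCV 4.12 (cv2) and the standard library are available. Lean on these libraries where they do the work, as an engineer would, in place of code of your own. Each camera call takes 0.05 s, during which the arm holds its last target. There are 200 camera calls.

TASK

Open the amber specimen jar: its white cap is child-resistant, so press it down and keep it pressed while you turn it anticlockwise (seen from above) about 75 degrees until it is free, then lift it off. Set the cap down gently on the bare desk away from the jar, open side down, then take the tissue cassette from its narrow steel bin and drop it into the open jar, wholly below the rim. Leave the cassette bundle, the dropper bottle and the rest where they are.

Things in the scene. Friction and masses are not known exactly. Their poses are not given: they have to be found in the camera images.
- jar: amber wide-neck jar, fixed upright (cannot turn or slide) in a grey clamp ring (74 mm across, up to z 34 mm) on a round aluminium base 90 mm across. Origin: centre of the base at desk height; z up along the jar's axis. Body 62 mm across up to 67 mm; neck 44 mm outside with a bore 39 mm across from the rim (z 95 mm) to the floor (z 10 mm). Three hooks round the neck (52 mm across) hold the cap
- jar_mouth (a point): centre of the jar's mouth, in the plane of the rim, 95 mm above the desk on the jar's axis
- cap: white ribbed round cap, 60 mm across, 27 mm high, about 40 g, open below, loose but locked on the jar at the start. Origin: on its axis in the plane of the skirt's lower edge; z up through its closed top. Locked, its origin is 81 mm and its top 108 mm above the desk, and its x axis is that of the jar within 4 degrees. Unpressed it turns about 7 degrees and cannot lift
- cap_top (a point): centre of the cap's top, 27 mm above its origin, with a moulded anticlockwise arrow. Pushed down 4 mm or more (5 to 7 is best; it bottoms at 8) the cap can turn. From 60 degrees anticlockwise of its locked place (75 best, stop at 90) it is free: let up, it rises 5 mm above its locked height and lifts straight off. Past the tooth (from 32 degrees) it need not stay pressed
- collar (a joint): sprung grey ring under the cap's skirt, on which the cap rests: travel downward in m, 0 with the cap locked and let up, 0.004 when the cap is pressed enough to turn, 0.008 with the cap bottomed, -0.005 with the cap free or off. Spring: 5.6 N at 0, 9.8 N at 0.006
- bin: narrow open steel bin screwed to the desk, 41 mm long (along its x) by 18 mm wide (along its y), walls 3 mm, rim 24 mm above the desk, inner floor 3 mm above it, on a flat foot 70 x 60 x 3 mm. Origin: centre of the foot at desk height, z up
- cassette: white tissue cassette, a plate 28 mm wide (its x) by 40 mm (its y) by 6 mm thick (its z), about 14 g. It stands on end in the bin, x along the bin's x, its y axis up and leaning 14 degrees toward a long wall; about 17 mm stands out above the bin's rim, to be gripped across the 28 mm. Origin: centre of one 28 x 40 face (the plate lies on its +z side), about 22 mm above the desk at the start
- bundle: bystander: bundle of five tissue cassettes in rubber bands, 33 x 45 x 34 mm, loose; origin: centre of its underside
- dropper: bystander: small brown dropper bottle with a black teat, 33 mm across, 96 mm high, loose; origin: centre of its underside
- petri_dish: bystander: glass dish lying on the desk, 68 mm across, 12 mm high; origin: centre of its underside
- microtome: the large fixed machine on the desk left of the work, between x 0.37 and 0.82 and y -0.19 and 0.11, up to 0.33 m high (its origin: centre of its underside); keep arm and gripper clear of it
There are look-alikes about, which are no part of the job. What is shaped like the cap but blue or red is not meant.

How it is judged:
By the outcome, as a careful person would: the job done as asked, in the order asked, and still so for the second after the job is handed in, with the robot touching nothing.
It also fails if it takes over 66 s, if anything falls off the work surface, if the arm or the gripper's body presses on something with over 40 N, if the wrist force passes 120 N, or if a joint passes its speed limit or range.

## Working session

There is one attempt and no reset: what is moved stays moved. The work goes in short steps, Python scripts to look and compute and a shell command to move; the robot and the scene stay as the last step left them, time stands still between calls to the robot, and variables do not carry over. Pictures are saved under pics/ and viewed, at most 13 in all, crops included, and the job is handed in when it is done.

```bash
ls; mkdir -p pics
cat > h.py <<'E'
import numpy as np, cv2
from bench import ctrl
def shot(n,f=None):
    P=ctrl.camera_params(n); im,d=ctrl.get_image(n)
    if f: cv2.imwrite('pics/'+f,im[:,:,::-1]); np.savez('pics/'+f[:-4]+'.npz',im=im,d=d,**P)
    return im,d,P
def cloud(d,P):
    v,u=np.indices(d.shape); K=P['mtx']
    c=np.stack([(u-K[0,2])/K[0,0]*d,(v-K[1,2])/K[1,1]*d,d],-1)
    w=c@P['T'][:3,:3].T+P['T'][:3,3]; w[d==0]=np.nan
    return w
def load(f):
    z=np.load('pics/'+f+'.npz'); return z['im'],z['d'],z
E
python3 - <<'E'
from h import *
for n in('top','scene'):
    shot(n,n+'1.png')
s=ctrl.get_state(); print(s['position'],s['tool_rot'],s['time'],s['ft_force'],ctrl.camera_params('top')['T'].round(3))
E
```

```text
pics
[ 0.17304694 -0.62598003  0.19728002] [-3.11136423e+00 -4.22307647e-01  5.34549989e-04] 0.1 [ 0.60163075 -0.47494207 -0.32948851] [[-0.024 -0.992  0.121  0.394]
 [-1.     0.025  0.011 -0.299]
 [-0.013 -0.12  -0.993  1.413]
 [ 0.     0.     0.     1.   ]]
```

View pics/top1.png

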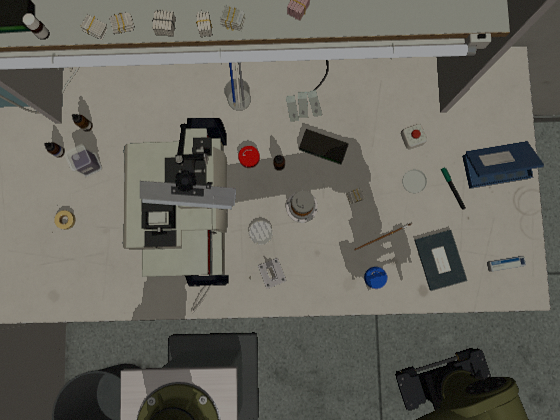

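View pics/scene1.png

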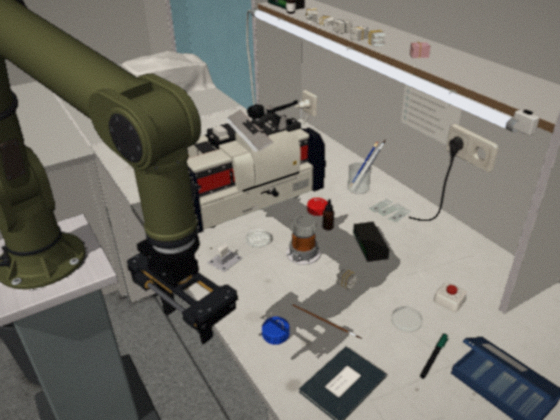

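Run:
```python
from h import *
im,d,P=load('top1'); w=cloud(d,P)
for n,(u,v) in dict(jar=(301,204),bin=(271,270),bundle=(355,196),dropper=(279,162),petri=(260,230),desk=(300,290),dish2=(414,181)).items(): print(n,w[v,u].round(3))
def reg(c,r,z0,z1):
    m=(np.hypot(w[...,0]-c[0],w[...,1]-c[1])<r)&(w[...,2]>z0)&(w[...,2]<z1); return w[m]
for c,r,z0,z1 in ((w[204,301],.06,.1,.125),(w[270,271],.05,.018,.032),(w[270,271],.05,.032,.06),(w[270,271],.06,.0,.01)):
    q=reg(c,r,z0,z1); print(len(q), q.mean(0).round(4) if len(q) else 0, q.min(0).round(3),q.max(0).round(3))
cv2.imwrite('pics/top1c.png',cv2.resize(im[150:300,225:400,::-1],None,fx=4,fy=4,interpolation=3))
```

```text
jar [ 0.582 -0.348  0.105]
bin [ 0.412 -0.263  0.023]
bundle [ 0.611 -0.501  0.032]
dropper [ 0.704 -0.292  0.072]
petri [ 0.525 -0.233  0.001]
desk [ 0.355 -0.342 -0.001]
dish2 [ 0.655 -0.676  0.   ]
405 [ 0.5883 -0.3524  0.1077] [ 0.56  -0.382  0.1  ] [ 0.619 -0.324  0.116]
45 [ 0.4048 -0.2656  0.024 ] [ 0.384 -0.276  0.018] [ 0.423 -0.252  0.032]
32 [ 0.4027 -0.2579  0.0389] [ 0.39  -0.265  0.032] [ 0.417 -0.25   0.048]
811 [ 0.4114 -0.264   0.0029] [ 0.353 -0.321  0.   ] [ 0.471 -0.203  0.009]
```

View pics/top1c.png

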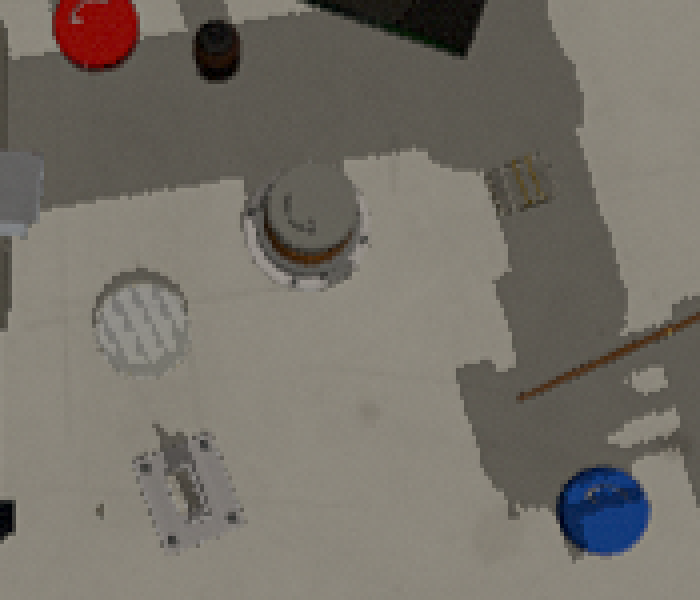

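Top view: the white cap is at about (301,204), the bin with the leaning cassette at (271,270), the bundle at (355,196) and the dropper at (279,162). The desk around (325,240) is bare. The cap comes out at z≈0.108, which matches the given height. I'll move above the jar.

```bash
python3 -m inch '[[40,27,5,0,0,0],[83,55,10,0,0,0],[125,82,20,0,0,0],[166,110,30,0,0,0],[208,138,30,0,0,0],[250,165,30,0,0,0],[290,192,30,0,0,0],[332,220,30,0,0,0],[374,247,30,0,0,0],[400,265,30,0,0,0],[415,274,30,0,0,0],[415,274,30,0,0,0],[415,274,30,0,0,0]]' 87
python3 - <<'E'
from h import *
im,d,P=shot('wrist','w1.png'); w=cloud(d,P); s=ctrl.get_state(); print(s['position'],s['tool_rot'],s['joint_positions'],s['ft_force'])
m=(w[...,2]>.1)&(w[...,2]<.115); c=np.array([.588,-.352]); m&=np.hypot(w[...,0]-c[0],w[...,1]-c[1])<.05
q=w[m]; print(len(q))
if len(q): print(q.mean(0),q.min(0),q.max(0),cv2.minEnclosingCircle((q[:,:2]*1000).astype(np.float32)), np.median(q[:,2]))
E
```

```text
time: 1.72
position: [0.5867, -0.3545, 0.2282]
tool_rot: [3.113, 0.418, -0.002]
ft_force: [-0.6, -0.7, 0.2]
grip_width: 0.996
grip_force: 0.0
[ 0.58660647 -0.35462469  0.22829702] [ 3.11267916e+00  4.17666655e-01 -1.79252497e-03] [ 0.72843471  0.4045139  -0.31390286  1.29619831  0.12406305  1.45995745
 -0.87945509] [-0.39673582 -1.11024431 -0.52396211]
2723
[ 0.59149832 -0.35245222  0.10883218] [ 0.55988124 -0.3826661   0.10008808] [ 0.62063867 -0.32216638  0.11136613] ((590.3181762695312, -352.5750732421875), 30.666908264160156) 0.10894837497311005
```

View pics/w1.png

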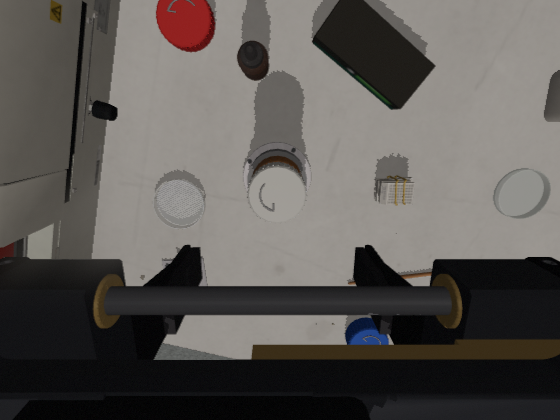

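Wrist view: the cap is centred at about (276,193) with its arrow visible. The circle fit gives (0.590,-0.3525) with r=30.7 mm, matching the 60 mm cap. Next I descend and grip.

```bash
python3 -m inch '[[3,2,-20,0,0,0],[3,2,-50,0,0,0],[3,2,-80,0,0,0],[3,2,-105,0,0,0],[3,2,-120,0,0,0],[3,2,-130,0,0,0],[3,2,-130,0,0,0]]' 87
python3 -m inch '[[0,0,0,0,0,0],[0,0,0,0,0,0],[0,0,0,0,0,0],[0,0,0,0,0,0],[0,0,0,0,0,0],[0,0,0,0,0,0],[0,0,0,0,0,0],[0,0,0,0,0,0]]' 50 45
```

```text
time: 2.65
position: [0.5909, -0.3505, 0.0977]
tool_rot: [-3.113, -0.422, 0.001]
ft_force: [-1.1, 0.2, 0.4]
grip_width: 0.999
grip_force: 0.0
time: 3.65
position: [0.5912, -0.3505, 0.0982]
tool_rot: [-3.113, -0.423, 0.0]
ft_force: [0.3, -0.2, 0.6]
grip_width: 0.575
grip_force: 0.0
```

Run:
```python
from h import *
im,d,P=shot('wrist','w2.png'); im2,_,_=shot('scene','s2.png'); s=ctrl.get_state(); print(s['grip_width'],s['grip_force'],s['ft_force'])
cv2.imwrite('pics/c2.png',np.hstack([im[:,:,::-1][::2,::2],cv2.resize(im2[150:300,200:400,::-1],(280*2,420))[:210*2][::1,::1][:210] if 0 else cv2.resize(im2[180:285,220:360,::-1],(280,210))]))
```

```text
0.5784627003388032 0.0 [-0.04716148  0.05337878  0.1807091 ]
```

View pics/c2.png

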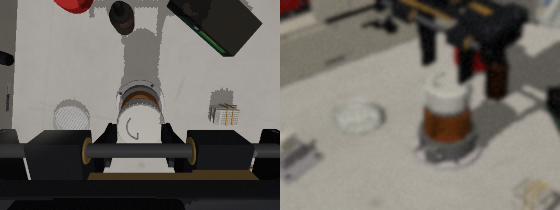

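Run:
```python
from h import *
im,d,P=load('w2'); w=cloud(d,P)
R=P['T']; print(R.round(3))
for u,v in ((200,275),(205,262),(360,275),(350,262),(280,250),(280,230),(280,300),(200,310),(350,320),(180,300)): print(u,v,w[v,u].round(4),im[v,u])
im,d,P=load('s2'); w=cloud(d,P)
c=[.59,-.3525]; r=np.hypot(w[...,0]-c[0],w[...,1]-c[1])
for z in np.arange(.06,.2,.01):
    m=(r<.09)&(abs(w[...,2]-z)<.005); dk=m&(im.max(2)<60); q=w[dk]
    print(z.round(2),m.sum(),dk.sum(), (q.min(0).round(3),q.max(0).round(3)) if len(q) else '')
```

```text
[[ 0.267 -0.923 -0.278  0.667]
 [-0.964 -0.255 -0.077 -0.329]
 [ 0.001  0.288 -0.957  0.286]
 [ 0.     0.     0.     1.   ]]
200 275 [ 0.5921 -0.3138  0.1588] [7 7 9]
205 262 [ 0.5145 -0.2967  0.0013] [165 162 156]
360 275 [ 0.5422 -0.4506  0.0015] [163 159 154]
350 262 [ 0.5531 -0.4362  0.0014] [167 163 157]
280 250 [ 0.5923 -0.3517  0.1085] [176 173 167]
280 230 [ 0.6052 -0.3481  0.1095] [175 172 166]
280 300 [ 0.621  -0.3427  0.2104] [55 54 56]
200 310 [ 0.6121 -0.3222  0.2105] [50 50 51]
350 320 [ 0.5977 -0.3796  0.1748] [4 6 6]
180 300 [ 0.6143 -0.3164  0.2113] [53 53 54]
0.06 82 5 (array([ 0.602, -0.379,  0.056]), array([ 0.611, -0.373,  0.063]))
0.07 94 1 (array([ 0.597, -0.384,  0.066]), array([ 0.597, -0.384,  0.066]))
0.08 48 0 
0.09 76 0 
0.1 78 0 
0.11 261 0 
0.12 5 1 (array([ 0.611, -0.376,  0.124]), array([ 0.611, -0.376,  0.124]))
0.13 49 31 (array([ 0.575, -0.387,  0.125]), array([ 0.609, -0.32 ,  0.135]))
0.14 50 34 (array([ 0.574, -0.387,  0.135]), array([ 0.607, -0.323,  0.145]))
0.15 54 42 (array([ 0.574, -0.387,  0.145]), array([ 0.611, -0.321,  0.155]))
0.16 57 47 (array([ 0.573, -0.389,  0.155]), array([ 0.611, -0.318,  0.165]))
0.17 59 51 (array([ 0.572, -0.39 ,  0.165]), array([ 0.61 , -0.317,  0.175]))
0.18 28 26 (array([ 0.571, -0.392,  0.175]), array([ 0.601, -0.309,  0.184]))
0.19 16 13 (array([ 0.547, -0.426,  0.186]), array([ 0.634, -0.278,  0.195]))
0.2 149 123 (array([ 0.535, -0.442,  0.195]), array([ 0.644, -0.27 ,  0.205]))
```

The scene cloud puts the fingertips at z≈0.124, so they closed just above the cap. The reported TCP is about 39 mm lower than the spec implies, since the tips should stand 14 mm ahead of it. I'll measure that offset properly.

Run:
```python
from h import *
im,d,P=load('s2'); w=cloud(d,P)
c=[.59,-.3525]; r=np.hypot(w[...,0]-c[0],w[...,1]-c[1])
m=(r<.09)&(w[...,2]>.112)&(w[...,2]<.23)&(im.max(2)<70)
q=w[m]; print(np.sort(q[:,2])[:12].round(4)); 
y=np.array([-np.cos(.2695*1),0]);t=2*np.arctan2(.422,3.113);tx=np.array([np.cos(t),np.sin(t)]);ty=np.array([np.sin(t),-np.cos(t)])
l=np.c_[(q[:,:2]-[.591,-.3505])@tx,(q[:,:2]-[.591,-.3505])@ty,q[:,2]]
for z in np.arange(.122,.215,.008):
    k=l[abs(l[:,2]-z)<.004]
    if len(k): print(z.round(3),len(k),'x',k[:,0].min().round(3),k[:,0].max().round(3),'y',np.sort(k[:,1]).round(3)[[0,len(k)//4,len(k)//2,-len(k)//4,-1]])
s=ctrl.get_state(); print(s['position'], ctrl.camera_params('wrist')['T'][:3,3]-s['position'])
```

```text
[0.1238 0.125  0.1252 0.1258 0.1262 0.1268 0.1269 0.1273 0.1277 0.1281
 0.1282 0.1286]
0.122 4 x -0.001 0.013 y [-0.029 -0.029  0.029  0.031  0.031]
0.13 31 x -0.01 0.01 y [-0.034 -0.027 -0.026  0.032  0.034]
0.138 35 x -0.013 0.01 y [-0.032 -0.028 -0.025  0.032  0.035]
0.146 30 x -0.012 0.012 y [-0.032 -0.027  0.029  0.033  0.035]
0.154 39 x -0.012 0.012 y [-0.034 -0.028 -0.026  0.033  0.035]
0.162 42 x -0.013 0.011 y [-0.035 -0.026  0.032  0.036  0.039]
0.17 44 x -0.012 0.009 y [-0.038 -0.028 -0.026  0.034  0.039]
0.178 26 x -0.011 0.004 y [-0.039 -0.033 -0.029  0.039  0.041]
0.186 14 x -0.011 0.013 y [-0.045 -0.037 -0.033 -0.031 -0.03 ]
0.194 36 x -0.037 0.03 y [-0.083 -0.031  0.084  0.085  0.087]
0.202 130 x -0.039 0.031 y [-0.082 -0.042  0.047  0.085  0.089]
0.21 199 x -0.04 0.03 y [-0.084 -0.043  0.001  0.063  0.089]
[ 0.59121082 -0.3505149   0.09827123] [0.07586204 0.02137007 0.18732984]
```

Tips are at z≈0.1225 and the body at 0.19, so the hand sits about 38 mm higher than reported and is centred sideways. I'll open, go down 38 mm and grip.

```bash
python3 -m inch '[[0,0,8,0,0,0],[0,0,8,0,0,0],[0,0,8,0,0,0],[0,0,8,0,0,0],[0,0,8,0,0,0],[0,0,8,0,0,0],[0,-1,-8,0,0,0],[0,-1,-18,0,0,0],[0,-1,-28,0,0,0],[0,-1,-34,0,0,0],[0,-1,-38,0,0,0],[0,-1,-38,0,0,0]]' 87
python3 -m inch '[[0,0,0,0,0,0],[0,0,0,0,0,0],[0,0,0,0,0,0],[0,0,0,0,0,0],[0,0,0,0,0,0],[0,0,0,0,0,0]]' 50 45
python3 - <<'E'
from h import *
im,d,P=shot('scene','s3.png')
cv2.imwrite('pics/c3.png',cv2.resize(im[160:300,210:390,::-1],None,fx=3,fy=3,interpolation=3))
E
```

```text
time: 5.25
position: [0.5912, -0.3515, 0.0601]
tool_rot: [-3.113, -0.423, 0.0]
ft_force: [-0.5, -0.1, -0.3]
grip_width: 1.0
grip_force: 0.0
time: 6.0
position: [0.5916, -0.3522, 0.0606]
tool_rot: [3.112, 0.422, 0.001]
ft_force: [1.6, -3.3, -0.0]
grip_width: 0.692
grip_force: 45.0
```

View pics/c3.png

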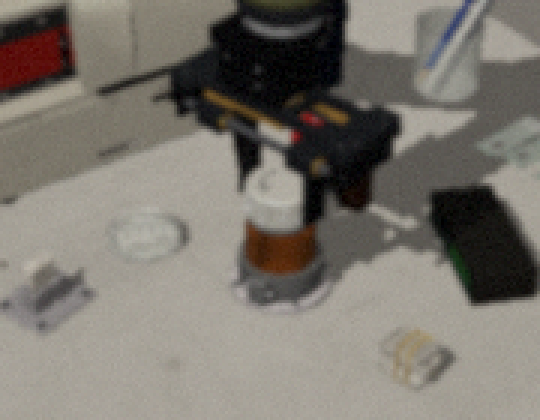

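The fingers now straddle the cap at (275,200) in the crop, holding it at 60.2 mm wide. Next is the 6 mm press.

```bash
python3 -m inch '[[0,0,-2,0,0,0],[0,0,-4,0,0,0],[0,0,-6,0,0,0],[0,0,-6,0,0,0]]' - 55
```

```text
time: 6.55
position: [0.5916, -0.3522, 0.056]
tool_rot: [3.112, 0.422, 0.001]
ft_force: [-1.2, -1.3, 7.6]
grip_width: 0.691
grip_force: 55.0
```

```bash
python3 -m inch '[[0,0,-1.5,0,0,0],[0,0,-1.5,0,0,0],[0,0,-1.5,0,0,5],[0,0,-1.5,0,0,10],[0,0,-1.5,0,0,15]]'; python3 -c "
from bench import ctrl;s=ctrl.get_state();print(s['torque'],s['joint_positions'])"
```

```text
time: 7.18
position: [0.5923, -0.3514, 0.0551]
tool_rot: [3.029, 0.829, 0.003]
ft_force: [-1.0, 0.5, 8.5]
grip_width: 0.688
grip_force: 55.0
[ 0.10471746  0.18298341 -0.19321512] [ 0.75655972  0.51939152 -0.3523154   1.49745105  0.18795887  1.15587578
 -0.66487337]
```

```bash
python3 -m inch '[[0,0,-0.5,0,0,7],[0,0,-0.5,0,0,14],[0,0,-0.5,0,0,21],[0,0,-0.5,0,0,28],[0,0,-0.5,0,0,35],[0,0,-0.5,0,0,42],[0,0,-0.5,0,0,49],[0,0,-0.5,0,0,56],[0,0,-0.5,0,0,61],[0,0,-0.5,0,0,61]]'; python3 -c "
from bench import ctrl;s=ctrl.get_state();print(s['torque'],s['joint_positions'])"
```

```text
time: 8.43
position: [0.5919, -0.3515, 0.0544]
tool_rot: [2.191, 2.25, 0.001]
ft_force: [-1.6, 0.1, 9.4]
grip_width: 0.685
grip_force: 55.0
[-0.046972    0.23981259  0.15182474] [ 0.89630582  0.55696568 -0.55034836  1.49213977  0.30422488  1.17674023
  0.3231084 ]
```

```bash
python3 -m inch '[[0,0,4,0,0,0],[0,0,8,0,0,0],[0,0,12,0,0,0],[0,0,16,0,0,0],[0,0,16,0,0,0]]'
```

```text
time: 9.05
position: [0.5906, -0.3509, 0.0676]
tool_rot: [-2.192, -2.248, 0.0]
ft_force: [0.0, -0.1, -0.0]
grip_width: 0.685
grip_force: 55.0
```

```bash
python3 -m inch '[[0,0,15,0,0,0],[0,0,40,0,0,0],[0,0,70,0,0,0],[-30,-15,70,0,0,0],[-65,-32,70,0,0,0],[-95,-47,70,0,0,0],[-115,-57,70,0,0,0],[-121,-59,70,0,0,0],[-121,-59,70,0,0,0]]'
python3 - <<'E'
from h import *
im,d,P=shot('scene','s4.png'); im2,d2,P2=shot('top','t4.png')
w=cloud(d,P); w2=cloud(d2,P2)
for ww,i in ((w,im),(w2,im2)):
    for c in ([.47,-.41],[.5905,-.352]):
        r=np.hypot(ww[...,0]-c[0],ww[...,1]-c[1])
        q=ww[(r<.033)&(i.min(2)>100)]; print(c,np.percentile(q[:,2],[1,5,25,50,75,95,99]).round(4) if len(q) else 0,len(q))
cv2.imwrite('pics/c4.png',np.vstack([cv2.resize(im[140:320,190:390,::-1],(600,540))]))
E
```

```text
time: 10.18
position: [0.4707, -0.4101, 0.1388]
tool_rot: [2.193, 2.249, 0.001]
ft_force: [0.5, 0.4, -0.6]
grip_width: 0.691
grip_force: 55.0
[0.47, -0.41] [-0.0024 -0.0007  0.001   0.003   0.1716  0.2045  0.3514] 604
[0.5905, -0.352] [0.0606 0.061  0.0678 0.087  0.0902 0.0966 0.098 ] 17
[0.47, -0.41] 0 0
[0.5905, -0.352] 0 0
```

View pics/c4.png

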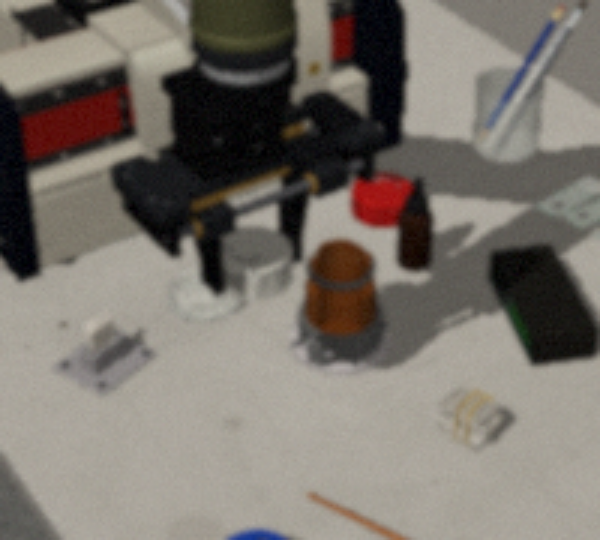

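The cap is off and in the grip, and the jar's neck is open at (340,265) in the crop. I'll lower the cap at the bare spot (0.47,-0.41), where its lower edge should now be about 159 mm up.

```bash
python3 -m inch '[[0,0,-25,0,0,0],[0,0,-55,0,0,0],[0,0,-85,0,0,0],[0,0,-110,0,0,0],[0,0,-130,0,0,0],[0,0,-142,0,0,0],[0,0,-150,0,0,0],[0,0,-153,0,0,0],[0,0,-153,0,0,0]]'
python3 -m inch '[[0,0,-1,0,0,0],[0,0,-2,0,0,0],[0,0,-3,0,0,0],[0,0,-3.5,0,0,0],[0,0,-3.5,0,0,0]]'
```

```text
time: 11.4
position: [0.4705, -0.4108, -0.0143]
tool_rot: [2.193, 2.249, 0.0]
ft_force: [-0.1, 0.9, -0.1]
grip_width: 0.69
grip_force: 55.0
time: 12.02
position: [0.4702, -0.4105, -0.0183]
tool_rot: [-2.193, -2.249, -0.0]
ft_force: [0.6, -0.3, -1.0]
grip_width: 0.687
grip_force: 55.0
```

```bash
python3 -m inch '[[0,0,-0.7,0,0,0],[0,0,-1.4,0,0,0],[0,0,-1.4,0,0,0]]'; python3 -m inch '[[0,0,-0.7,0,0,0],[0,0,-1.2,0,0,0],[0,0,-1.2,0,0,0]]'
```

```text
time: 12.4
position: [0.4702, -0.4104, -0.0197]
tool_rot: [-2.193, -2.25, -0.0]
ft_force: [0.1, -0.0, -0.6]
grip_width: 0.688
grip_force: 55.0
time: 12.78
position: [0.4703, -0.4105, -0.0205]
tool_rot: [2.193, 2.25, -0.0]
ft_force: [0.1, 0.7, 2.6]
grip_width: 0.686
grip_force: 55.0
```

The cap touched the desk (2.6 N up). I'll release it gently and rise, then check microtome clearance and the bin's yaw in the first cloud.

```bash
python3 -m inch '[[0,0,0,0,0,0],[0,0,0,0,0,0],[0,0,0,0,0,0],[0,0,0,0,0,0],[0,0,0,0,0,0],[0,0,20,0,0,0],[0,0,50,0,0,0],[0,0,90,0,0,0],[0,0,140,0,0,0],[0,0,190,0,0,0],[0,0,190,0,0,0]]' 87 3
python3 - <<'E'
from h import *
im,d,P=load('top1'); w=cloud(d,P)
for a in np.arange(.34,.60,.02):
    m=(abs(w[...,0]-a)<.01)&(w[...,2]>.03)&(w[...,1]>-.235)&(w[...,1]<0); q=w[m]
    print(a.round(2), q[:,1].min().round(3) if len(q) else 0, q[q[:,1]<q[:,1].min()+.01,2].max().round(3) if len(q) else 0)
m=(w[...,2]>.0015)&(w[...,2]<.02)&(abs(w[...,0]-.408)<.06)&(abs(w[...,1]+.264)<.055)
q=(w[m][:,:2]*1000).astype(np.float32); print(cv2.minAreaRect(q),len(q))
im,d,P=shot('wrist','w5.png'); w=cloud(d,P)
c=[.4703,-.4105]; r=np.hypot(w[...,0]-c[0],w[...,1]-c[1]); q=w[(r<.05)&(w[...,2]>.02)&(w[...,2]<.04)]; print(q.mean(0),q[:,2].std(),len(q))
print(ctrl.get_state()['joint_positions'])
E
```

```text
time: 14.15
position: [0.4733, -0.4122, 0.1761]
tool_rot: [2.185, 2.242, 0.0]
ft_force: [0.8, -0.5, 0.2]
grip_width: 1.001
grip_force: 0.0
0.34 0 0
0.36 0 0
0.38 -0.144 0.193
0.4 -0.144 0.203
0.42 -0.14 0.112
0.44 -0.14 0.109
0.46 -0.136 0.113
0.48 -0.136 0.112
0.5 -0.136 0.154
0.52 -0.153 0.203
0.54 -0.153 0.203
0.56 -0.184 0.245
0.58 -0.188 0.254
((408.1412353515625, -264.5527648925781), (119.26354217529297, 109.90290832519531), 1.116194725036621) 637
[ 0.46989559 -0.41004888  0.02778179] 0.0010275494555646106 2300
[ 1.12854731  0.32762385 -0.56446429  1.5402914   0.17993545  1.31953543
  0.57001865]
```

The cap stands flat (top at z 27.8 mm). The microtome next to the bin only reaches y≥-0.144, so there is room. I'll move above the bin and look.

```bash
python3 -m inch '[[-10,18,10,0,0,4],[-25,45,15,0,0,9],[-42,78,20,0,0,14],[-58,105,20,0,0,19],[-68,122,20,0,0,19],[-68,127,20,0,0,19],[-68,127,20,0,0,19],[-68,127,20,0,0,19]]'
python3 - <<'E'
from h import *
im,d,P=shot('wrist','w6.png'); w=cloud(d,P); print(ctrl.get_state()['joint_positions'])
v,u=np.where((np.hypot(w[...,0]-.406,w[...,1]+.264)<.05)&(w[...,2]>.002)); print(u.min(),u.max(),v.min(),v.max())
a,b=max(v.min()-15,0),v.max()+15;c,e=max(u.min()-15,0),u.max()+15
cr=im[a:b,c:e,::-1]; k=min(800/cr.shape[1],600/cr.shape[0]); print(a,c,k)
cv2.imwrite('pics/c6.png',cv2.resize(cr,None,fx=k,fy=k,interpolation=3)[:600,:800])
E
```

```text
time: 15.2
position: [0.4024, -0.2841, 0.1889]
tool_rot: [-1.792, -2.58, -0.001]
ft_force: [0.5, -0.4, -0.1]
grip_width: 0.998
grip_force: 0.0
[ 1.21465062  0.01739443 -0.65403275  1.82364942  0.01023546  1.30437056
  0.91454398]
70 559 129 419
114 55 1.5841584158415842
```

View pics/c6.png

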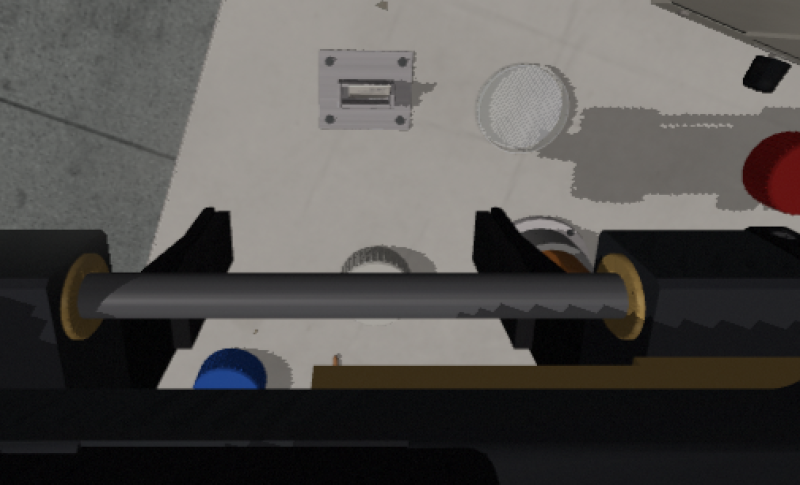

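The bin is at about (287,171) in the full wrist picture, almost aligned with the jaw line. The cassette sits in it toward the upper long wall. Now its pose from the cloud.

Run:
```python
from h import *
im,d,P=load('w6'); w=cloud(d,P)
sub=w[140:205,245:325]; q=sub.reshape(-1,3)
def rect(a): 
    (c,s,t)=cv2.minAreaRect((a[:,:2]*1000).astype(np.float32)); print(len(a),np.round(c,1),np.round(s,1),round(t,1),a[:,2].mean().round(4))
rect(q[(q[:,2]>.0015)]); rect(q[(q[:,2]>.015)]); rect(q[(q[:,2]>.018)&(q[:,2]<.028)]); rect(q[q[:,2]>.031])
k=q[q[:,2]>.031]; print(np.percentile(k[:,2],[5,50,95,100]).round(4))
# local frame by yaw
t=np.radians(18); c=q[q[:,2]>.015][:,:2].mean(0)
for z0,z1 in ((.018,.022),(.022,.026),(.028,.032),(.032,.036),(.036,.040),(.04,.044)):
    k=q[(q[:,2]>z0)&(q[:,2]<z1)]
    if len(k): l=(k[:,:2]-[.405,-.265])@np.array([[np.cos(t),-np.sin(t)],[np.sin(t),np.cos(t)]]); print(z0,len(k),'x',np.percentile(l[:,0],[2,50,98]).round(4),'y',np.percentile(l[:,1],[2,50,98]).round(4))
```

```text
3430 [ 404.9 -266.7] [97.8 77.8] 20.4 0.0074
486 [ 404.6 -263.5] [40.6 19.3] 19.2 0.0291
261 [ 404.6 -263.9] [40.6 18.3] 18.4 0.0244
162 [ 404.6 -258.1] [28.4  8.7] 20.1 0.0406
[0.0373 0.041  0.0437 0.0445]
0.018 18 x [-0.0164  0.0127  0.0189] y [-0.0057 -0.0025  0.0105]
0.022 222 x [-0.0203 -0.0028  0.0199] y [-0.0077 -0.0013  0.0102]
0.028 15 x [-0.0018  0.0068  0.0142] y [0.0017 0.0021 0.0028]
0.032 3 x [-0.0122 -0.0101 -0.0017] y [0.0032 0.0036 0.0041]
0.036 53 x [-0.0123  0.0018  0.015 ] y [0.0041 0.0054 0.0072]
0.04 102 x [-0.0124  0.0021  0.0154] y [0.0063 0.0091 0.0114]
```

The bin is 41x18 mm centred at (0.4046,-0.2637), yaw about 19°. The cassette top is at z 44 mm, leaning toward +y, and the grip centre is (0.404,-0.258). I'll go down with the fingertips ending just above the rim.

```bash
python3 -m inch '[[2,26,-25,0,0,-1],[2,26,-60,0,0,-1],[2,26,-95,0,0,-1],[2,26,-125,0,0,-1],[2,26,-150,0,0,-1],[2,26,-165,0,0,-1],[2,26,-165,0,0,-1]]' 60 3
python3 -m inch '[[0,0,-5,0,0,0],[0,0,-10,0,0,0],[0,0,-15,0,0,0],[0,0,-20,0,0,0],[0,0,-20,0,0,0]]'
```

```text
time: 16.12
position: [0.4038, -0.2571, 0.0233]
tool_rot: [-1.813, -2.563, -0.001]
ft_force: [-0.3, 0.3, -0.1]
grip_width: 0.693
grip_force: 0.0
time: 16.75
position: [0.4039, -0.2573, 0.0038]
tool_rot: [-1.814, -2.564, -0.0]
ft_force: [0.0, -1.0, -0.6]
grip_width: 0.69
grip_force: 0.0
```

```bash
python3 -m inch '[[0,0,-1,0,0,0],[0,0,-1.5,0,0,0],[0,0,-1.5,0,0,0],[0,0,-1.5,0,0,0],[0,0,-1.5,0,0,0],[0,0,-1.5,0,0,0],[0,0,-1.5,0,0,0],[0,0,-1.5,0,0,0]]' 15 15
```

```text
time: 17.75
position: [0.4043, -0.2575, 0.0027]
tool_rot: [1.814, 2.565, 0.0]
ft_force: [0.2, 0.2, -0.2]
grip_width: 0.323
grip_force: 15.0
```

Gripped at 28 mm. I'll lift straight up, stand it upright (+14° about the bin's x axis) and carry it over the jar.

```bash
python3 -m inch '[[0,0,8,0,0,0],[0,0,20,0,0,0],[0,0,40,0,0,0],[0,0,70,0,0,0],[0,0,105,0,0,0],[0,0,130,4,1.5,0],[15,-8,135,9,3,0],[45,-23,135,13.2,4.6,0],[85,-44,135,13.2,4.6,0],[125,-64,135,13.2,4.6,0],[160,-82,135,13.2,4.6,0],[178,-91,135,13.2,4.6,0],[186,-95,135,13.2,4.6,0],[186,-95,135,13.2,4.6,0],[186,-95,135,13.2,4.6,0]]'
python3 - <<'E'
from h import *
im,d,P=shot('scene','s7.png'); im2,d2,P2=shot('wrist','w7.png')
cv2.imwrite('pics/c7.png',np.hstack([cv2.resize(im[130:280,230:380,::-1],(400,400),interpolation=3),cv2.resize(im2[120:320,180:380,::-1],(400,400),interpolation=3)]))
w=cloud(d,P); r=np.hypot(w[...,0]-.5905,w[...,1]+.352)
m=(r<.035)&(w[...,2]>.1)&(w[...,2]<.172)&(im.min(2)>70); q=w[m]
print(len(q))
for z in np.arange(.115,.172,.006):
    k=q[abs(q[:,2]-z)<.003]
    if len(k): print(z.round(3),len(k),k.mean(0).round(4),k.min(0).round(4),k.max(0).round(4))
E
```

```text
time: 19.62
position: [0.5895, -0.3524, 0.1382]
tool_rot: [-1.695, -2.397, -0.209]
ft_force: [-0.4, 0.6, 0.1]
grip_width: 0.325
grip_force: 15.0
60
0.139 9 [ 0.5889 -0.3614  0.1398] [ 0.5789 -0.3659  0.1382] [ 0.6043 -0.3543  0.1414]
0.145 15 [ 0.5908 -0.3621  0.1456] [ 0.578  -0.3681  0.1428] [ 0.6061 -0.3559  0.1479]
0.151 18 [ 0.5883 -0.3627  0.1513] [ 0.5762 -0.3682  0.1484] [ 0.6054 -0.3567  0.1538]
0.157 8 [ 0.5983 -0.3605  0.1575] [ 0.5802 -0.3678  0.1551] [ 0.6058 -0.3559  0.1595]
0.163 4 [ 0.5946 -0.3627  0.1631] [ 0.5752 -0.3709  0.1609] [ 0.6029 -0.3597  0.166 ]
0.169 5 [ 0.602  -0.3587  0.169 ] [ 0.5997 -0.3604  0.1673] [ 0.6041 -0.3572  0.1716]
```

View pics/c7.png

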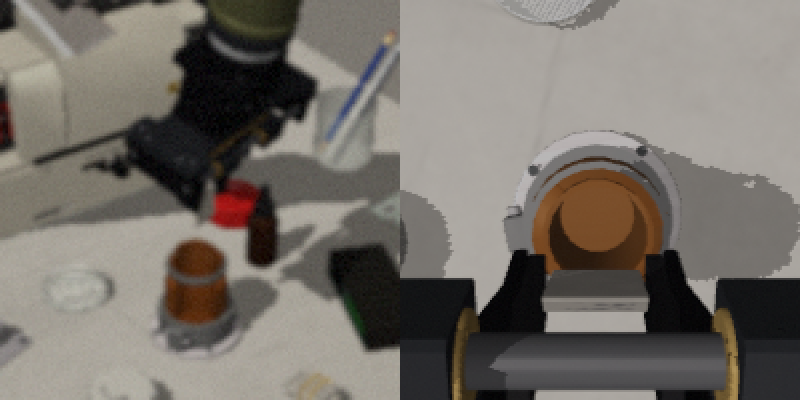

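The cassette hangs upright from the pads, with its lower edge at z≈0.138. The jar mouth is open beside it at (597,215) in the right crop. I'll check the offset with the wrist cloud.

Run:
```python
from h import *
im,d,P=load('w7'); w=cloud(d,P); s=w[120:320,180:380]; i=im[120:320,180:380]
q=s.reshape(-1,3)[(s[...,2].ravel()>.13)&(s[...,2].ravel()<.19)&(i.min(2).ravel()>70)]
q=q[np.hypot(q[:,0]-.59,q[:,1]+.355)<.03]
for a in (.14,.15,.16,.165,.17,.175,.18):
    k=q[abs(q[:,2]-a)<.004]
    if len(k)>5: print(a,len(k),np.round(cv2.minAreaRect((k[:,:2]*1000).astype(np.float32))[0],1),np.round(cv2.minAreaRect((k[:,:2]*1000).astype(np.float32))[1],1))
k=s[(s[...,2]>.091)&(s[...,2]<.099)&(np.hypot(s[...,0]-.59,s[...,1]+.352)<.03)]
r=np.c_[2*k[:,:2],np.ones(len(k))]; c=np.linalg.lstsq(r,(k[:,:2]**2).sum(1),rcond=None)[0]; print(len(k),c[:2],np.sqrt(c[2]+c[0]**2+c[1]**2))
```

```text
0.165 8 [ 599.5 -360.3] [41.6 14.5]
0.17 98 [ 596.8 -358.3] [41.8 11. ]
0.175 417 [ 596.3 -357.1] [38.8 11.3]
0.18 248 [ 596.  -356.3] [37.4  7.7]
828 [ 0.58967959 -0.3515725 ] 0.021886859953519498
```

Mouth at (0.5897,-0.3516) and cassette at about (0.5905,-0.359). I'll shift +7.5 mm in y and lower it into the neck.

```bash
python3 -m inch '[[-1,4,0,0,0,0],[-1,7.5,0,0,0,0],[-1,7.5,-10,0,0,0],[-1,7.5,-20,0,0,0],[-1,7.5,-30,0,0,0],[-1,7.5,-38,0,0,0],[-1,7.5,-44,0,0,0],[-1,7.5,-50,0,0,0],[-1,7.5,-55,0,0,0],[-1,7.5,-55,0,0,0]]'
python3 - <<'E'
from h import *
im,d,P=shot('scene','s8.png'); im2,d2,P2=shot('wrist','w8.png')
cv2.imwrite('pics/c8.png',np.hstack([cv2.resize(im[150:270,240:360,::-1],(400,400),interpolation=3),cv2.resize(im2[120:320,180:380,::-1],(400,400),interpolation=3)]))
E
```

```text
time: 20.98
position: [0.589, -0.3449, 0.0822]
tool_rot: [-1.695, -2.396, -0.209]
ft_force: [-0.4, 0.3, 0.5]
grip_width: 0.318
grip_force: 15.0
```

View pics/c8.png

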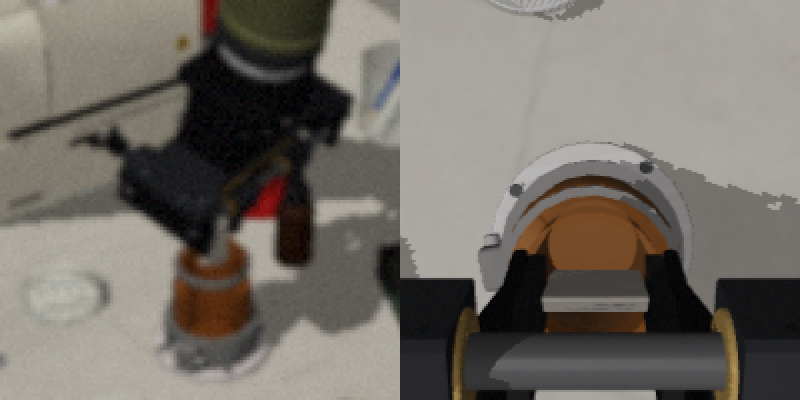

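The cassette's lower end is inside the neck with no contact force, so I release it and rise.

```bash
python3 -m inch '[[0,0,0,0,0,0],[0,0,0,0,0,0],[0,0,0,0,0,0],[0,0,0,0,0,0],[0,0,0,0,0,0],[0,0,0,0,0,0],[0,0,30,0,0,0],[0,0,70,0,0,0],[0,0,110,0,0,0],[0,-30,140,0,0,0],[0,-60,140,0,0,0],[0,-60,140,0,0,0]]' 60 3
python3 - <<'E'
from h import *
im,d,P=shot('wrist','w9.png'); w=cloud(d,P)
r=np.hypot(w[...,0]-.5897,w[...,1]+.3516); v,u=np.where((r<.018)&(w[...,2]<.13)); q=w[v,u]; print(len(q),np.percentile(q[:,2],[1,50,90,99,100]).round(4))
im2,d2,P2=shot('top','t9.png'); w2=cloud(d2,P2)
for n,c in dict(cap=(.47,-.41),jar=(.59,-.352)).items():
    r=np.hypot(w2[...,0]-c[0],w2[...,1]-c[1]); k=w2[(r<.03)]; print(n,np.percentile(k[:,2],[5,50,95]).round(3))
cv2.imwrite('pics/c9.png',np.hstack([cv2.resize(im2[140:300,220:380,::-1],(400,400),interpolation=3),cv2.resize(im[60:260,180:380,::-1],(400,400),interpolation=3)]))
E
```

```text
time: 22.58
position: [0.5883, -0.4082, 0.2221]
tool_rot: [-1.701, -2.394, -0.208]
ft_force: [-0.4, 1.3, -0.4]
grip_width: 0.688
grip_force: 0.0
595 [0.0091 0.0112 0.0489 0.0518 0.0652]
cap [0.027 0.641 0.645]
jar [0.008 0.076 0.096]
```

View pics/c9.png

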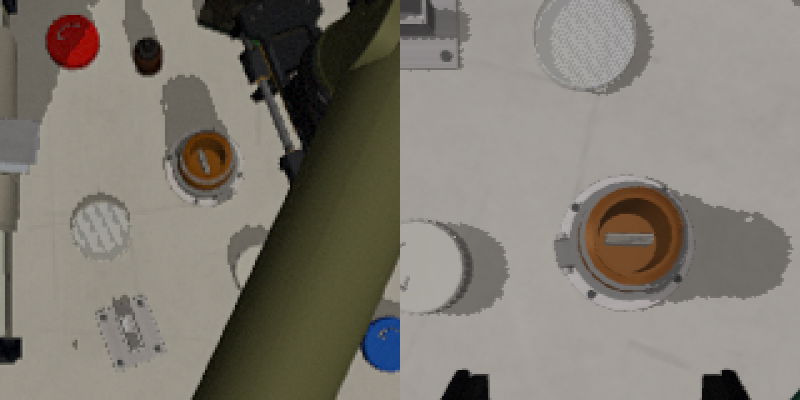

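The cassette stands in the jar at (628,240) in the right crop, with its top at z≈50 mm, well below the 95 mm rim. The cap stands upright on the desk, and the gripper is touching nothing. Handing in.

```bash
python3 -c "
from bench import ctrl;print(ctrl.close_job())"
```

```text
the job is handed in; nothing more can be done
None
```

The job is handed in at about 23 s of the 66 s allowed: the cap is off and standing open side down on the bare desk, and the cassette is in the jar about 45 mm below the rim; no verdict was shown.

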